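# Shift the engraving lathe into third and start it

## Task

With the fingertips, gently push the black-knobbed gear lever of the blue lathe out of second (the near left slot of its H-shaped gate, seen from the robot), across the gate and forward into third (the far right slot, marked with a yellow dot) until it is fully home, without going into first or fourth. Then press the green start button right down and let it come up again. Only push: do not grip the lever, and leave the glassware, bottles, tools and loose wheel where they stand.

Things in the scene. Friction and masses are not known exactly. Their poses are not given: they have to be found in the camera images.
- lathe: Fixed blue lathe casting, 210 mm (x) by 420 mm (y, from -175 to +245), top face 90 mm high. Origin: on the table under the centre of the gear gate; x forward (away from the robot), y left, z up; turned up to 0.3 rad about z.
- gate (a point): Centre of the aluminium gate plate (94 x 84 mm), on its upper side, 100 mm above the table. H-shaped opening in the lathe frame: slots 18 mm wide along x at y = +20 mm (left: first ahead, second near the robot) and y = -20 mm (right: third ahead, fourth near), joined by an 18 mm neutral channel along y at x = 0. The tongues between the slots have round noses that lead the stick in.
- third_slot (a point): The far right slot, third: where the stick's axis crosses the gate plate when about fully home, 26 mm ahead and 20 mm right of the gate's centre, 100 mm above the table. A yellow 10 mm dot on the plate lies 15 mm ahead of it.
- headstock_top (a point): Centre of the top of the blue headstock, 200 mm above the table, at lathe (0, 185) mm; it covers lathe y from +135 to +235 mm, x from -76 to +65 mm. A spindle leaves it to +y. Apart from it, the button, loose wheel and lever nothing on the lathe is higher than the gate plate.
- gear_knob: Black ball knob, 40 mm in diameter, red dot on top, 20 mm thick neck below; origin at the ball's centre. It tops a 12 mm steel stick that pivots both ways about a point 10 mm above the table at the lathe's origin, 190 mm from the ball's centre (200 mm above the table when upright). It stays where it is left; 2 to 4 N at the knob move it.
- gate_across (a joint): Sideways tilt a of the lever, rad: 0 upright, negative left (lathe +y), positive right (lathe -y), soft stops at -0.26 and +0.26; about -0.235 in the middle of the left slots, +0.235 of the right. The stick crosses freely with gate_forward within about 0.035 of 0.
- gate_forward (a joint): Forward tilt f of the lever, rad: 0 in neutral, positive forward (lathe +x), soft stops at +0.29 (fully home in first or third) and -0.29 (second or fourth). Starts between -0.29 and -0.12, in second or part way out. Knob centre from the pivot, lathe frame: 190 mm x (sin f, -sin a cos f, cos a cos f).
- start_top (a point): Centre of the top of the green round start button, 32 mm in diameter, on the top face right of the gate at lathe (-40, -125) mm, 108 mm above the table; a 48 mm grey collar round it reaches 102 mm. Press straight down 6 mm; it springs back; fully down takes about 5 N.
- start (a joint): Travel of the start button, m: 0 up, 0.006 fully down.
- spare_wheel: Loose copper engraving wheel, 52 mm in diameter, 12 mm thick, lying on the lathe's top face about 100 mm beyond the button; origin at its underside. Leave it.
- tumbler: Clear glass tumbler, 72 mm wide, 95 mm high, standing on the table between lathe and robot; origin at its underside. Leave it.
- bowl: Green glass bowl, 120 mm wide, 55 mm high, on the table; origin at its underside. Leave it.
- coolant: White plastic bottle, 60 mm wide, 160 mm high, on the table; origin at its underside. Leave it.
- jar: Amber jar with a steel lid, 60 mm wide, 70 mm high, on the table; origin at its underside. Leave it.
- wrench: Steel wrench lying on the table at the right. Leave it.
- brush: Brush lying on the table at the left. Leave it.

How it is judged:
On the way, in this order (a step that is already met when the one before it is completed fails the run):
1. the lever stands fully home in the third slot (value of joint gate_forward above 0.25 rad and value of joint gate_across above 0.15 rad), for 0.3 s.
2. the start button is pressed right down (value of joint start above 0.0045 m), for 0.05 s.
At the end, for the whole second after the job is handed in: The lever rests in third (forward tilt above 0.25 rad of 0.29, across above 0.15 rad to the right), the start button has been pressed down at least 4.5 mm after that and is up again (less than 2 mm down), and each bystander is within 15 mm of where it stood (all of step 1 and value of joint start below 0.002 m and velocity of joint gate_forward below 0.05 rad/s and distance of each of spare_wheel, tumbler, bowl, coolant, jar, wrench, brush from where it was at the start of the episode below 0.015 m); the robot touches nothing.
It fails at once if the lever went into first (value of joint gate_across below 0 rad and value of joint gate_forward above 0.2 rad).
It fails at once if the lever went into fourth (value of joint gate_across above 0 rad and value of joint gate_forward below -0.2 rad).
It fails at once if start was pressed before the lever was in third (value of joint start above 0.003 m and (value of joint gate_forward below 0.23 rad or value of joint gate_across below 0.12 rad)).
It fails at once if the lever was gripped or forced (more than 35 N from the fingers) (contact force between the fingers and gear_knob above 35 N).
It fails at once if a bystander was lifted or shoved (more than 15 mm) (distance of any of spare_wheel, tumbler, bowl, coolant, jar, wrench, brush from where it was at the start of the episode above 0.015 m).
It also fails if it takes over 64 s, if anything falls off the work surface, if the arm or the gripper's body presses on something with over 40 N, if the wrist force passes 120 N, or if a joint passes its speed limit or range.

## Robot

A 6-joint arm with a two-finger parallel gripper is mounted at the origin on the work surface. World frame = base frame: x ahead of the robot, y to its left, z up, the work surface at z = 0. Lengths are in m, angles in rad, forces in N, time in s.
With the tool pointing down it reaches from about 0.35 to 1 m from the base axis. Payload 7.1 kg.
Tool frame: the origin (TCP) lies midway between the tips of the shut fingers; the grasp point (between the pads) lies 19 mm behind it; z points along the fingers, y is the line along which they close (so a half turn about z gives the same grasp; the last joint's range is limited). The gripper opens to 85 mm and grips with 20 to 120 N. Pads are 22 mm wide; open, the fingers measure 114 mm over their backs; the gripper's body (76 mm by 85 mm) begins 54 mm behind the grasp point. The pads swing forward as they close: fully open they stand 13 mm farther back than shut.
Start: joints at [-1.221, 0.423, 1.63, -0, 1.089, -0.019], TCP at [0.225, -0.583, 0.231] pointing down, gripper open.
Joint ranges: [-3, 3], [-0.9, 2.11], [0.09, 2.58], [-1.31, 4.45], [0.11, 2.69], [-2.54, 2.54]. Speed limits (rad/s): [2.39, 2.39, 3.01, 3.14, 3.14, 3.14].

## Interface

Orientations are given as a unit quaternion [x, y, z, w].
In Python, from station import * gives the robot as it stands.
- The arm moves only by the shell command python3 -m creep 'ROWS' [OPENING] [FORCE]. ROWS is JSON, a list of rows, each an object of numbers: "tx", "ty", "tz": the shift along the tool's x, y, z in m; "rx", "ry", "rz": the turn, a rotation vector about the tool's x, y, z in rad. In form: [{"tx": .., "ty": .., "tz": .., "rx": .., "ry": .., "rz": ..}, ...]. A call has 1 to 10 rows; each row is the pose to reach, as a shift and turn from the pose commanded when the call began, along the tool's axes at that moment; what a row does not reach only later rows make up. A row lasts 1/10 s, in which the tool goes at most 50 mm and 8.59 degrees, less where a joint would pass 70% of its speed; a pose out of reach is approached as far as the arm can. A call with a gripper value outside its range is refused whole. OPENING is the finger opening in m, from 0 to 0.0854, set as the call begins (- or left out, the last holds). The fingers move at their own pace and stop on an object; FORCE is the grip in N (left out, the last holds). Time passes only in rows, so rows that repeat a pose let the fingers close. It gives the time, the measured TCP pose, the force, the opening and the grip force at its end, in the units of the state.
- read_state(): the state, without advancing time (a new reading comes with each control period).
- read_camera(name): name is "side" or "top" or "wrist"; returns a dict with "pixels" (420x560x3 uint8, red, green, blue), "mtx" (3x3 intrinsics, pixels), "distortion" ([k1, k2, p1, p2, k3] as OpenCV has them; the pictures are not rectified), "origin" and "attitude" of the camera in the world; the wrist camera has in their place "T_tool_cam" (4x4, takes a point from camera to tool coordinates, whose origin is the TCP and whose axes are the flange's). Camera axes: x right, y up, looking along -z (the intrinsics and any distortion apply to the point x, -y, -z); pixel columns grow to the right and rows downward; lengths in m; the calibration is good to about 2 mm. A picture is of the moment at which its call begins: read the wrist's pose just before it. There is no depth.
- finish_job(): hands the job in; it is judged then, once.
The state is a dict: "clock": time; "q": joint angles; "joint_velocities": joint speeds; "joint_efforts": joint torques, N m; "eef_pos": TCP position; "orientation": TCP orientation; "ft_force": force on the tool from outside, world axes, zero at the start; "ft_torque": the same for the moment, N m; "finger_gap": finger opening in m; "gripper_force": force on a finger pad.
Only numpy, scipy, OpenCV 4.12 (cv2) and the standard library are available. Lean on these libraries where they do the work, as an engineer would, in place of code of your own. Each camera call takes 0.05 s, during which the arm holds its last target. There are 200 camera calls.

## Working session

There is one attempt and no reset: what is moved stays moved. The work goes in short steps, Python scripts to look and compute and a shell command to move; the robot and the scene stay as the last step left them, time stands still between calls to the robot, and variables do not carry over. Pictures are saved under pics/ and viewed, at most 10 in all, crops included, and the job is handed in when it is done.

```bash
mkdir -p pics
python3 - <<'E'
from station import *
import cv2,numpy as np
s=read_state();print(s['clock'],s['eef_pos'],s['orientation'],s['finger_gap'],s['ft_force'])
for n in('top','side'):
    c=read_camera(n);cv2.imwrite(f'pics/{n}0.png',c['pixels'][:,:,::-1]);print(n,c['mtx'],c['distortion'],c['origin'],c['attitude'])
E
```

```text
0.0 [ 0.22513633 -0.58246626  0.23055424] [ 9.83046698e-01  1.83353747e-01 -1.37237550e-04 -7.57357006e-04] 0.08544817771579022 [-0.28049438 -0.02440721  0.04007704]
top [[477.54803648   0.         290.76673886]
 [  0.         477.54803648 205.47691425]
 [  0.           0.           1.        ]] [-0.09644662  0.          0.          0.          0.        ] [0.41765092 0.00895296 1.51909731] [-0.02185162  0.02617069  0.71504342 -0.69824818]
side [[402.2764278    0.         275.03838234]
 [  0.         402.2764278  211.88632825]
 [  0.           0.           1.        ]] [-0.02629375  0.          0.          0.          0.        ] [0.30064076 0.91594163 0.96644979] [-0.05677566  0.41352579  0.90252437 -0.10593728]
```

View pics/top0.png

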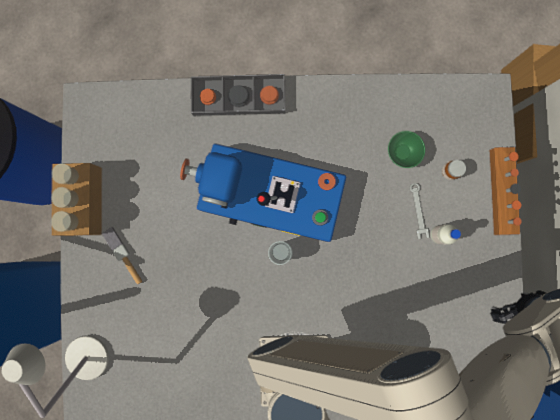

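View pics/side0.png

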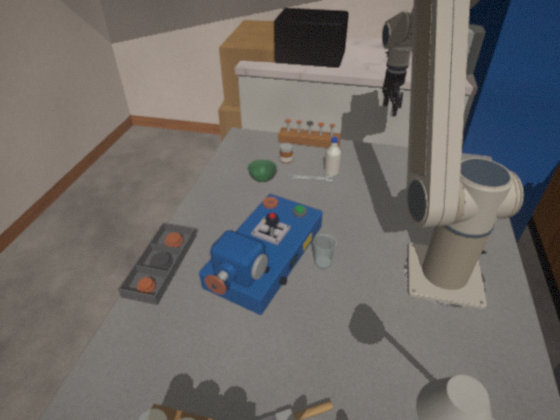

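The top view shows the knob at about (262,199), the gate plate at (284,194), the button at (320,217) and the wheel at (327,181). I'll enlarge that area to measure it.

```bash
cat > h.py <<'E'
from station import *
import cv2,numpy as np
from scipy.spatial.transform import Rotation as R
def ray(c,uv,T=None):
    p=cv2.undistortPoints(np.array([[uv]],float),c['mtx'],np.array(c['distortion']))[0,0]
    d=np.array([p[0],-p[1],-1.])
    if T is None: return np.array(c['origin']),R.from_quat(c['attitude']).apply(d)
    return T[:3,3],T[:3,:3]@d
def hit(c,uv,z,T=None):
    o,d=ray(c,uv,T);return o+d*(z-o[2])/d[2]
def proj(c,P,T=None):
    P=np.atleast_2d(P)
    o,M=(np.array(c['origin']),R.from_quat(c['attitude']).as_matrix()) if T is None else (T[:3,3],T[:3,:3])
    q=(P-o)@M*[1,-1,-1]
    return cv2.projectPoints(q,np.zeros(3),np.zeros(3),c['mtx'],np.array(c['distortion']))[0][:,0]
E
python3 - <<'E'
from h import *
c=read_camera('top');im=c['pixels'][:,:,::-1]
cv2.imwrite('pics/top1.png',cv2.resize(im[135:247,190:350],None,fx=5,fy=5,interpolation=cv2.INTER_CUBIC))
for n,uv,z in[('knob',(262,199),.19),('gate',(284,194),.1),('btn',(320.5,217),.108),('wheel',(327,181),.1),('tumb',(280,252),.05)]:print(n,hit(c,uv,z))
E
```

```text
knob [0.52798674 0.0796187  0.19      ]
gate [0.54887189 0.01848427 0.1       ]
btn [ 0.47729916 -0.08796512  0.108     ]
wheel [ 0.58492736 -0.11103898  0.1       ]
tumb [0.37534393 0.03519943 0.05      ]
```

View pics/top1.png

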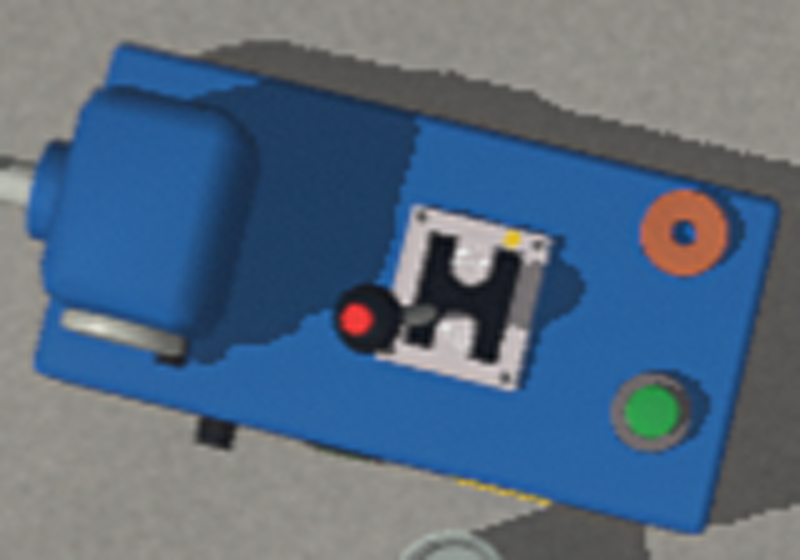

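Enlarged (5x) view: plate corners at (416,207), (550,240) and (518,390), yellow dot at (512,239), button at (652,411), and knob red dot at (356,319) with ball centre near (366,318). Next I'll fit the lathe pose and lever tilt.

```bash
cat >> h.py <<'E'
def lathe(p,L):
    L=np.atleast_2d(L);c,s=np.cos(p[2]),np.sin(p[2])
    return np.c_[p[0]+c*L[:,0]-s*L[:,1],p[1]+s*L[:,0]+c*L[:,1],L[:,2]]
def knob(f,a,r=.19):
    return np.array([r*np.sin(f),-r*np.sin(a)*np.cos(f),.01+r*np.cos(a)*np.cos(f)])
E
python3 - <<'E'
from h import *
from scipy.optimize import least_squares
c=read_camera('top')
full=lambda q:(np.array(q)+.5)/5-.5+[190,135]
px=full([[416,207],[550,240],[518,390],[512,239],[652,411]])
L=np.array([[47,42,100],[47,-42,100],[-47,-42,100],[41,-20,100],[-40,-125,108]])/1e3
r=least_squares(lambda p:(proj(c,lathe(p,L))-px).ravel(),[.55,.02,-.2])
p=r.x;print(p,r.fun.reshape(-1,2).round(2))
k=full([[356,319],[366,318]])
g=least_squares(lambda t:(proj(c,lathe(p,[knob(t[0],t[1],.21),knob(*t)]))-k).ravel(),[-.2,-.235])
print(g.x,g.fun)
n=lambda f,a:lathe(p,knob(f,a))[0].round(4)
print('now',n(*g.x),'neutL',n(0,-.235),'neutR',n(0,.235),'third',n(.29,.235))
print('btn',lathe(p,L[4:]),'head edge',lathe(p,[[-.076,.135,.2],[.065,.135,.2]]))
s=read_state();print(R.from_quat(s['orientation']).as_matrix().round(4))
E
```

```text
[ 0.54804629  0.02291592 -0.25521679] [[-0.32 -0.12]
 [ 0.22 -0.31]
 [-0.58  0.25]
 [ 0.19  0.14]
 [ 0.49  0.04]]
[-0.16412204 -0.25594886] [-0.19266609 -0.01861455  0.21570934  0.02091351]
now [0.53   0.0767 0.1913] neutL [0.5592 0.0657 0.1948] neutR [ 0.5369 -0.0199  0.1948] third [ 0.5899 -0.0318  0.1871]
btn [[ 0.47778505 -0.08793695  0.108     ]] head edge [[0.50858948 0.17272967 0.2       ]
 [0.64502229 0.13713349 0.2       ]]
[[ 9.328e-01  3.605e-01 -3.000e-04]
 [ 3.605e-01 -9.328e-01  9.000e-04]
 [ 0.000e+00 -9.000e-04 -1.000e+00]]
```

```bash
cat >> h.py <<'E'
P=np.array([.54805,.02292,-.25522])
def go(x,y,z):
    "shift in tool axes from here to lathe point (m); also shows turn needed"
    s=read_state();M=R.from_quat(s['orientation']).as_matrix();e=np.array(s['eef_pos'])
    W=np.c_[[np.cos(P[2]),np.sin(P[2]),0],[np.sin(P[2]),-np.cos(P[2]),0],[0,0,-1.]]
    print('shift',(M.T@(lathe(P,[x,y,z])[0]-e)).round(4),'turn',R.from_matrix(M.T@W).as_rotvec().round(3))
def where():
    s=read_state();e=np.array(s['eef_pos']);d=e[:2]-P[:2];c_,s_=np.cos(P[2]),np.sin(P[2])
    f=np.array(s['ft_force']);print(round(s['clock'],2),'lathe mm',(1e3*np.array([c_*d[0]+s_*d[1],-s_*d[0]+c_*d[1],e[2]])).round(1),'F',np.r_[c_*f[0]+s_*f[1],-s_*f[0]+c_*f[1],f[2]].round(1),'gap',round(s['finger_gap'],4))
E
python3 -c "
from h import *
go(-.095,.045,.25)"
```

```text
shift [ 0.4686 -0.5405 -0.0187] turn [-0.001  0.     0.624]
```

```bash
python3 -m creep '[{"tx":0.0,"ty":0.0,"tz":-0.02,"rz":0.1},{"tx":0.469,"ty":-0.54,"tz":-0.02,"rz":0.624},{"tx":0.469,"ty":-0.54,"tz":-0.02,"rz":0.624},{"tx":0.469,"ty":-0.54,"tz":-0.02,"rz":0.624},{"tx":0.469,"ty":-0.54,"tz":-0.02,"rz":0.624},{"tx":0.469,"ty":-0.54,"tz":-0.02,"rz":0.624},{"tx":0.469,"ty":-0.54,"tz":-0.02,"rz":0.624},{"tx":0.469,"ty":-0.54,"tz":-0.02,"rz":0.624},{"tx":0.469,"ty":-0.54,"tz":-0.02,"rz":0.624},{"tx":0.469,"ty":-0.54,"tz":-0.02,"rz":0.624}]' 0
python3 -c "
from h import *
where();go(-.095,.045,.25)"
```

```text
0.2 lathe mm [-159.5 -667.5  230.8] F [-0.9 -1.1  0. ] gap 0.0854
shift [ 0.4686 -0.5405 -0.0187] turn [-0.001  0.     0.624]invalid input at $[0]: expected keys tx, ty, tz, rx, ry, rz
```

All six keys are required in each row.

```bash
python3 -m creep '[{"tx":0.0,"ty":0.0,"tz":-0.02,"rx":0,"ry":0,"rz":0.1},{"tx":0.469,"ty":-0.54,"tz":-0.02,"rx":0,"ry":0,"rz":0.624},{"tx":0.469,"ty":-0.54,"tz":-0.02,"rx":0,"ry":0,"rz":0.624},{"tx":0.469,"ty":-0.54,"tz":-0.02,"rx":0,"ry":0,"rz":0.624},{"tx":0.469,"ty":-0.54,"tz":-0.02,"rx":0,"ry":0,"rz":0.624},{"tx":0.469,"ty":-0.54,"tz":-0.02,"rx":0,"ry":0,"rz":0.624},{"tx":0.469,"ty":-0.54,"tz":-0.02,"rx":0,"ry":0,"rz":0.624},{"tx":0.469,"ty":-0.54,"tz":-0.02,"rx":0,"ry":0,"rz":0.624},{"tx":0.469,"ty":-0.54,"tz":-0.02,"rx":0,"ry":0,"rz":0.624},{"tx":0.469,"ty":-0.54,"tz":-0.02,"rx":0,"ry":0,"rz":0.624}]' 0
python3 -c "
from h import *
where();go(-.095,.045,.25)"
```

```text
clock: 1.2
eef_pos: [0.3783, -0.1578, 0.2515]
orientation: [0.992, -0.127, 0.0, 0.0]
ft_force: [1.1, 0.2, -0.3]
finger_gap: -0.0001
gripper_force: 0.0
1.2 lathe mm [-118.6 -217.7  251.5] F [ 1.   0.5 -0.3] gap -0.0001
shift [ 0.0235 -0.2627  0.0015] turn [ 0.    -0.001 -0.   ]
```

```bash
python3 -m creep '[{"tx":0.023,"ty":-0.26,"tz":0,"rx":0,"ry":0,"rz":0},{"tx":0.023,"ty":-0.263,"tz":0,"rx":0,"ry":0,"rz":0},{"tx":0.023,"ty":-0.263,"tz":0,"rx":0,"ry":0,"rz":0},{"tx":0.023,"ty":-0.263,"tz":0,"rx":0,"ry":0,"rz":0},{"tx":0.023,"ty":-0.263,"tz":0,"rx":0,"ry":0,"rz":0},{"tx":0.023,"ty":-0.263,"tz":0,"rx":0,"ry":0,"rz":0},{"tx":0.023,"ty":-0.263,"tz":0.05,"rx":0,"ry":0,"rz":0},{"tx":0.023,"ty":-0.263,"tz":0.09,"rx":0,"ry":0,"rz":0},{"tx":0.023,"ty":-0.263,"tz":0.09,"rx":0,"ry":0,"rz":0},{"tx":0.023,"ty":-0.263,"tz":0.09,"rx":0,"ry":0,"rz":0}]' 0
python3 - <<'E'
from h import *
where()
s=read_state();c=read_camera('wrist');cv2.imwrite('pics/w0.png',c['pixels'][:,:,::-1])
E
```

```text
clock: 2.2
eef_pos: [0.4665, 0.0886, 0.1615]
orientation: [0.992, -0.127, -0.001, 0.0]
ft_force: [-0.0, 0.5, 0.1]
finger_gap: 0.0003
gripper_force: 0.0
2.2 lathe mm [-95.5  43.  161.5] F [-0.1  0.4  0.1] gap 0.0003
```

View pics/w0.png

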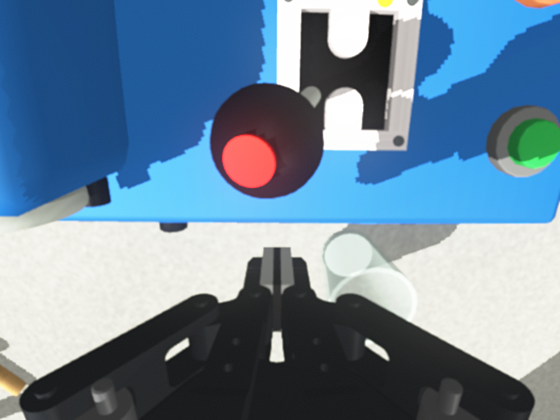

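The wrist view shows the ball at (267,140), straight ahead of the shut fingers at (277,265). The gate axes line up with the picture, so I can push forward.

```bash
python3 -m creep '[{"tx":0.02,"ty":-0.002,"tz":0,"rx":0,"ry":0,"rz":0},{"tx":0.028,"ty":-0.002,"tz":0,"rx":0,"ry":0,"rz":0},{"tx":0.034,"ty":-0.002,"tz":0,"rx":0,"ry":0,"rz":0},{"tx":0.04,"ty":-0.002,"tz":0,"rx":0,"ry":0,"rz":0},{"tx":0.046,"ty":-0.002,"tz":0,"rx":0,"ry":0,"rz":0},{"tx":0.052,"ty":-0.002,"tz":0,"rx":0,"ry":0,"rz":0},{"tx":0.058,"ty":-0.002,"tz":0,"rx":0,"ry":0,"rz":0},{"tx":0.062,"ty":-0.002,"tz":0,"rx":0,"ry":0,"rz":0},{"tx":0.062,"ty":-0.002,"tz":0,"rx":0,"ry":0,"rz":0}]'
cat > look.py <<'E'
from h import *
import sys
from scipy.optimize import least_squares
where()
c=read_camera('top');im=c['pixels']
h=cv2.cvtColor(im,cv2.COLOR_RGB2HSV);m=((h[...,0]<6)|(h[...,0]>174))&(h[...,1]>170)&(h[...,2]>150)
n,l,st,ce=cv2.connectedComponentsWithStats(m.astype(np.uint8))
for i in range(1,n):
    u,v=ce[i]
    if 240<u<315 and 165<v<220 and st[i,4]>6:
        g=least_squares(lambda t:(proj(c,lathe(P,knob(t[0],t[1],.21)))-ce[i]).ravel(),[0,0])
        print('red',ce[i].round(1),st[i,4],'f,a',g.x.round(3),'knob mm',(1e3*knob(*g.x)).round(1))
E
python3 look.py
```

```text
clock: 3.15
eef_pos: [0.5278, 0.0751, 0.1612]
orientation: [0.992, -0.127, 0.0, 0.0]
ft_force: [-1.0, 0.8, 1.7]
finger_gap: -0.0001
gripper_force: 0.7
3.15 lathe mm [-32.8  45.4 161.2] F [-1.2  0.5  1.7] gap -0.0001
```

```bash
cat > wl.py <<'E'
from h import *
from scipy.optimize import least_squares
where();s=read_state();c=read_camera('wrist');im=c['pixels']
T=np.eye(4);T[:3,:3]=R.from_quat(s['orientation']).as_matrix();T[:3,3]=s['eef_pos'];T=T@np.array(c['T_tool_cam'])
h=cv2.cvtColor(im,cv2.COLOR_RGB2HSV);m=((h[...,0]<5)|(h[...,0]>175))&(h[...,1]>180)&(h[...,2]>150)
n,l,st,ce=cv2.connectedComponentsWithStats(m.astype(np.uint8))
if n>1:
    i=1+np.argmax(st[1:,4])
    g=least_squares(lambda t:(proj(c,lathe(P,knob(t[0],t[1],.21)),T)-ce[i]).ravel(),[0,0])
    print('red',ce[i].round(1),st[i,4],'f,a',g.x.round(3),'knob mm',(1e3*knob(*g.x)).round(1))
import sys
if len(sys.argv)>1: cv2.imwrite(f'pics/{sys.argv[1]}.png',im[:,:,::-1])
E
python3 wl.py w1
```

```text
3.2 lathe mm [-33.1  45.4 161.2] F [-0.8  0.8  0.1] gap 0.0002
red [260.6 265.7] 504 f,a [-0.029 -0.243] knob mm [ -5.5  45.7 194.3]
```

View pics/w1.png

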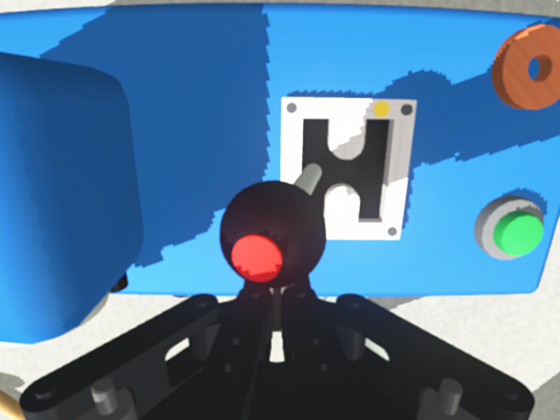

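Wrist view: the stick stands at about (316,170), almost level with the neutral channel (gate centre row 168). I need about 5 mm more, then back off, lift and turn 90° to go to the left side.

```bash
python3 -m creep '[{"tx":0.003,"ty":0,"tz":0,"rx":0,"ry":0,"rz":0},{"tx":0.005,"ty":0,"tz":0,"rx":0,"ry":0,"rz":0},{"tx":0.005,"ty":0,"tz":0,"rx":0,"ry":0,"rz":0},{"tx":-0.03,"ty":0,"tz":0,"rx":0,"ry":0,"rz":0},{"tx":-0.05,"ty":0,"tz":0,"rx":0,"ry":0,"rz":0},{"tx":-0.05,"ty":0,"tz":-0.05,"rx":0,"ry":0,"rz":0},{"tx":-0.05,"ty":0,"tz":-0.09,"rx":0,"ry":0,"rz":0},{"tx":-0.05,"ty":0,"tz":-0.09,"rx":0,"ry":0,"rz":0},{"tx":-0.05,"ty":0,"tz":-0.09,"rx":0,"ry":0,"rz":0}]'
python3 wl.py; python3 look.py; python3 -c "
from h import *
print(read_state()['q']);go(0,.105,.25)"
```

```text
clock: 4.15
eef_pos: [0.4795, 0.088, 0.2522]
orientation: [0.992, -0.127, 0.001, -0.0]
ft_force: [-0.4, -0.2, -1.1]
finger_gap: -0.0001
gripper_force: 0.0
4.15 lathe mm [-82.7  45.6 252.2] F [-0.3 -0.3 -1.1] gap -0.0001
red [265.4  82.7] 169 f,a [ 0.023 -0.25 ] knob mm [  4.5  47.  194. ]
4.2 lathe mm [-83.5  45.2 251. ] F [-0.5  0.8 -1.1] gap -0.0003
[ 1.56995593e-01  1.94144886e-01  1.91097795e+00 -1.03066913e-04
  1.03799619e+00  1.98309575e+00]
shift [ 0.084  -0.0599  0.0001] turn [ 0.001  0.001 -0.   ]
```

```bash
python3 -m creep '[{"tx":0.03,"ty":-0.03,"tz":-0.01,"rx":0,"ry":0,"rz":-0.15},{"tx":0.084,"ty":-0.06,"tz":-0.01,"rx":0,"ry":0,"rz":-1.57},{"tx":0.084,"ty":-0.06,"tz":-0.01,"rx":0,"ry":0,"rz":-1.57},{"tx":0.084,"ty":-0.06,"tz":-0.01,"rx":0,"ry":0,"rz":-1.57},{"tx":0.084,"ty":-0.06,"tz":-0.01,"rx":0,"ry":0,"rz":-1.57},{"tx":0.084,"ty":-0.06,"tz":-0.01,"rx":0,"ry":0,"rz":-1.57},{"tx":0.084,"ty":-0.06,"tz":-0.01,"rx":0,"ry":0,"rz":-1.57},{"tx":0.084,"ty":-0.06,"tz":-0.01,"rx":0,"ry":0,"rz":-1.57},{"tx":0.084,"ty":-0.06,"tz":-0.01,"rx":0,"ry":0,"rz":-1.57},{"tx":0.084,"ty":-0.06,"tz":-0.01,"rx":0,"ry":0,"rz":-1.57}]'
python3 look.py; python3 -c "
from h import *
go(0,.1,.168);print(read_camera('wrist')['T_tool_cam'][:3])"
```

```text
clock: 5.25
eef_pos: [0.5744, 0.1245, 0.259]
orientation: [0.811, 0.585, -0.002, -0.001]
ft_force: [-0.7, 0.1, 0.6]
finger_gap: -0.0001
gripper_force: 0.0
5.25 lathe mm [-1.000e-01  1.049e+02  2.590e+02] F [-0.7 -0.1  0.6] gap -0.0001
shift [-0.0047  0.0007  0.0911] turn [-1.000e-03  4.000e-03  1.514e+00]
[[ 1.15267262e-03  9.53794043e-01  3.00458973e-01  7.69724657e-02]
 [ 9.99999231e-01 -9.61801551e-04 -7.83172301e-04 -1.45611750e-04]
 [-4.58003169e-04  3.00459645e-01 -9.53794418e-01 -1.43069728e-01]]
```

```bash
python3 -m creep '[{"tx":-0.003,"ty":0.001,"tz":0.045,"rx":0,"ry":0,"rz":-0.056},{"tx":-0.005,"ty":0.001,"tz":0.091,"rx":0,"ry":0,"rz":-0.056},{"tx":-0.005,"ty":0.001,"tz":0.091,"rx":0,"ry":0,"rz":-0.056},{"tx":-0.02,"ty":0.001,"tz":0.091,"rx":0,"ry":0,"rz":-0.056},{"tx":-0.028,"ty":0.001,"tz":0.091,"rx":0,"ry":0,"rz":-0.056},{"tx":-0.036,"ty":0.001,"tz":0.091,"rx":0,"ry":0,"rz":-0.056},{"tx":-0.044,"ty":0.001,"tz":0.091,"rx":0,"ry":0,"rz":-0.056},{"tx":-0.052,"ty":0.001,"tz":0.091,"rx":0,"ry":0,"rz":-0.056},{"tx":-0.06,"ty":0.001,"tz":0.091,"rx":0,"ry":0,"rz":-0.056},{"tx":-0.06,"ty":0.001,"tz":0.091,"rx":0,"ry":0,"rz":-0.056}]'
python3 wl.py w2; python3 -c "
from h import *
go(0.002,-.02,.168)"
```

```text
clock: 6.35
eef_pos: [0.5566, 0.0665, 0.1705]
orientation: [0.796, 0.605, -0.0, 0.0]
ft_force: [0.9, 0.7, 1.0]
finger_gap: 0.0001
gripper_force: 0.5
6.35 lathe mm [ -2.7  44.3 170.5] F [0.7 0.9 1. ] gap 0.0001
shift [-0.0646  0.0058  0.0023] turn [0.000e+00 1.000e-03 1.555e+00]
```

View pics/w2.png

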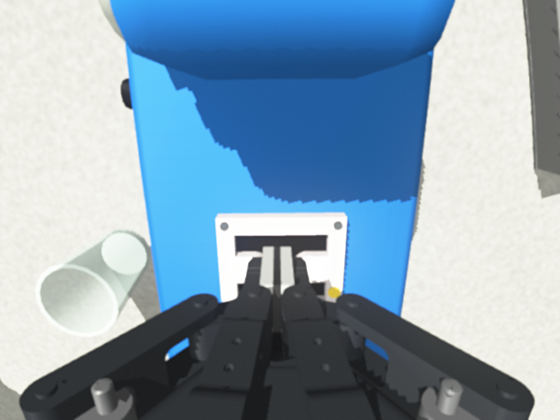

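The view shows the fingers over the gate at (277,270) with the ball hidden behind them. I'll carry on across.

```bash
python3 -m creep '[{"tx":-0.008,"ty":0.004,"tz":0,"rx":0,"ry":0,"rz":0},{"tx":-0.016,"ty":0.004,"tz":0,"rx":0,"ry":0,"rz":0},{"tx":-0.024,"ty":0.004,"tz":0,"rx":0,"ry":0,"rz":0},{"tx":-0.032,"ty":0.004,"tz":0,"rx":0,"ry":0,"rz":0},{"tx":-0.04,"ty":0.004,"tz":0,"rx":0,"ry":0,"rz":0},{"tx":-0.047,"ty":0.004,"tz":0,"rx":0,"ry":0,"rz":0},{"tx":-0.053,"ty":0.004,"tz":0,"rx":0,"ry":0,"rz":0},{"tx":-0.058,"ty":0.004,"tz":0,"rx":0,"ry":0,"rz":0},{"tx":-0.058,"ty":0.004,"tz":0,"rx":0,"ry":0,"rz":0}]'
python3 - <<'E'
from h import *
where()
c=read_camera('side')
u,v=proj(c,lathe(P,[0,0,.16]))[0].astype(int)
cv2.imwrite('pics/s1.png',cv2.resize(c['pixels'][v-50:v+50,u-70:u+70,::-1],None,fx=5,fy=5,interpolation=cv2.INTER_CUBIC))
print(u,v)
E
```

```text
clock: 7.3
eef_pos: [0.545, 0.01, 0.1702]
orientation: [0.796, 0.605, -0.0, -0.0]
ft_force: [0.3, 1.0, -0.6]
finger_gap: 0.0003
gripper_force: 0.4
7.3 lathe mm [  0.4 -13.3 170.2] F [ 0.   1.1 -0.6] gap 0.0003
269 214
```

View pics/s1.png

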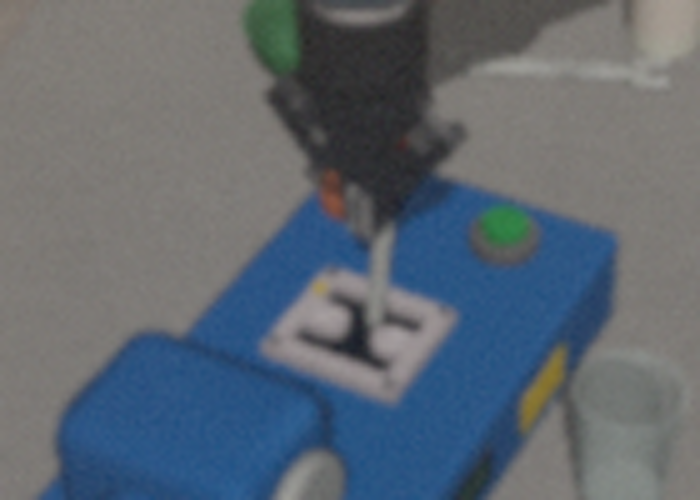

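The stick passes the plate at about (375,318), in the middle of the right-hand slots, so it is in neutral right. I'll nudge it 3 mm more, back off, lift and turn back.

```bash
python3 -m creep '[{"tx":-0.003,"ty":0,"tz":0,"rx":0,"ry":0,"rz":0},{"tx":-0.003,"ty":0,"tz":0,"rx":0,"ry":0,"rz":0},{"tx":0.02,"ty":0,"tz":0,"rx":0,"ry":0,"rz":0},{"tx":0.04,"ty":0,"tz":-0.03,"rx":0,"ry":0,"rz":0},{"tx":0.04,"ty":0,"tz":-0.08,"rx":0,"ry":0,"rz":0},{"tx":0.04,"ty":0,"tz":-0.09,"rx":0,"ry":0,"rz":0},{"tx":0.04,"ty":0,"tz":-0.09,"rx":0,"ry":0,"rz":0}]'
python3 -c "
from h import *
go(-.085,-.044,.26)"
```

```text
clock: 8.05
eef_pos: [0.5575, 0.0494, 0.2627]
orientation: [0.796, 0.606, 0.002, 0.002]
ft_force: [0.2, -0.4, -0.6]
finger_gap: 0.0001
gripper_force: 0.0
shift [-0.0732 -0.0864  0.0022] turn [ 0.003 -0.005  1.557]
```

```bash
python3 -m creep '[{"tx":-0.073,"ty":-0.086,"tz":0,"rx":0,"ry":0,"rz":1.557},{"tx":-0.073,"ty":-0.086,"tz":0,"rx":0,"ry":0,"rz":1.557},{"tx":-0.073,"ty":-0.086,"tz":0,"rx":0,"ry":0,"rz":1.557},{"tx":-0.073,"ty":-0.086,"tz":0,"rx":0,"ry":0,"rz":1.557},{"tx":-0.073,"ty":-0.086,"tz":0,"rx":0,"ry":0,"rz":1.557},{"tx":-0.073,"ty":-0.086,"tz":0,"rx":0,"ry":0,"rz":1.557},{"tx":-0.073,"ty":-0.086,"tz":0,"rx":0,"ry":0,"rz":1.557},{"tx":-0.073,"ty":-0.086,"tz":0,"rx":0,"ry":0,"rz":1.557},{"tx":-0.073,"ty":-0.086,"tz":0,"rx":0,"ry":0,"rz":1.557},{"tx":-0.073,"ty":-0.086,"tz":0,"rx":0,"ry":0,"rz":1.557}]'
python3 look.py; python3 wl.py; python3 -c "
from h import *
go(-.07,-.042,.162)"
```

```text
clock: 9.05
eef_pos: [0.4525, 0.0015, 0.2586]
orientation: [0.995, -0.103, -0.001, 0.0]
ft_force: [-0.5, 0.6, -0.5]
finger_gap: 0.0003
gripper_force: 0.0
9.05 lathe mm [-87.  -44.8 258.6] F [-0.6  0.4 -0.5] gap 0.0003
red [299.8 194.1] 21 f,a [0.007 0.239] knob mm [  1.3 -45.1 194.6]
9.1 lathe mm [-87.  -44.8 258.7] F [-0.3  0.3 -0.2] gap -0.0002
red [293.1  82.3] 711 f,a [0.006 0.242] knob mm [  1.1 -45.5 194.5]
shift [ 0.0173 -0.0019  0.0967] turn [0.001 0.003 0.054]
```

```bash
python3 -m creep '[{"tx":0.0,"ty":-0.001,"tz":0.045,"rx":0,"ry":0,"rz":0.054},{"tx":0.017,"ty":-0.001,"tz":0.09,"rx":0,"ry":0,"rz":0.054},{"tx":0.04,"ty":-0.001,"tz":0.097,"rx":0,"ry":0,"rz":0.054},{"tx":0.055,"ty":-0.001,"tz":0.097,"rx":0,"ry":0,"rz":0.054},{"tx":0.063,"ty":-0.001,"tz":0.097,"rx":0,"ry":0,"rz":0.054},{"tx":0.071,"ty":-0.001,"tz":0.097,"rx":0,"ry":0,"rz":0.054},{"tx":0.079,"ty":-0.001,"tz":0.097,"rx":0,"ry":0,"rz":0.054},{"tx":0.087,"ty":-0.001,"tz":0.097,"rx":0,"ry":0,"rz":0.054},{"tx":0.095,"ty":-0.001,"tz":0.097,"rx":0,"ry":0,"rz":0.054},{"tx":0.103,"ty":-0.001,"tz":0.097,"rx":0,"ry":0,"rz":0.054}]'
python3 wl.py; python3 -c "
from h import *
go(.025,-.042,.162)"
```

```text
clock: 10.15
eef_pos: [0.5553, -0.0177, 0.1635]
orientation: [0.992, -0.126, 0.0, -0.0]
ft_force: [-1.8, 0.1, -1.8]
finger_gap: -0.0002
gripper_force: 1.1
10.15 lathe mm [ 17.3 -37.4 163.5] F [-1.8 -0.4 -1.8] gap -0.0002
red [310.8 235.1] 1732 f,a [0.247 0.242] knob mm [ 46.5 -44.2 188.8]
shift [0.0062 0.0048 0.0017] turn [-0.    -0.002  0.002]
```

```bash
python3 -m creep '[{"tx":0.004,"ty":0.002,"tz":0,"rx":0,"ry":0,"rz":0},{"tx":0.007,"ty":0.003,"tz":0,"rx":0,"ry":0,"rz":0},{"tx":0.009,"ty":0.003,"tz":0,"rx":0,"ry":0,"rz":0},{"tx":0.009,"ty":0.003,"tz":0,"rx":0,"ry":0,"rz":0}]'
python3 wl.py
```

```text
clock: 10.6
eef_pos: [0.5627, -0.0228, 0.1632]
orientation: [0.992, -0.126, -0.0, -0.0]
ft_force: [-2.0, 2.0, -0.2]
finger_gap: 0.0002
gripper_force: 1.2
10.6 lathe mm [ 25.7 -40.5 163.2] F [-2.5  1.4 -0.2] gap 0.0002
red [299.8 231. ] 1710 f,a [0.292 0.243] knob mm [ 54.6 -43.8 186.6]
```

```bash
python3 -m creep '[{"tx":0.002,"ty":0,"tz":0,"rx":0,"ry":0,"rz":0},{"tx":0.003,"ty":0,"tz":0,"rx":0,"ry":0,"rz":0},{"tx":0.003,"ty":0,"tz":0,"rx":0,"ry":0,"rz":0}]'
python3 wl.py
python3 -m creep '[{"tx":-0.03,"ty":0,"tz":0,"rx":0,"ry":0,"rz":0},{"tx":-0.06,"ty":0,"tz":-0.02,"rx":0,"ry":0,"rz":0},{"tx":-0.08,"ty":0.02,"tz":-0.06,"rx":0,"ry":0,"rz":0},{"tx":-0.08,"ty":0.04,"tz":-0.06,"rx":0,"ry":0,"rz":0},{"tx":-0.08,"ty":0.06,"tz":-0.06,"rx":0,"ry":0,"rz":0},{"tx":-0.08,"ty":0.06,"tz":-0.06,"rx":0,"ry":0,"rz":0}]'
python3 wl.py w3; python3 -c "
from h import *
go(-.04,-.125,.125)"
```

```text
clock: 10.95
eef_pos: [0.565, -0.0234, 0.1629]
orientation: [0.992, -0.126, -0.001, -0.0]
ft_force: [-5.4, 3.2, -3.2]
finger_gap: 0.0
gripper_force: 2.4
10.95 lathe mm [ 28.1 -40.5 162.9] F [-6.   1.8 -3.2] gap 0.0
red [299.5 234.4] 1688 f,a [0.297 0.243] knob mm [ 55.7 -43.7 186.3]
clock: 11.6
eef_pos: [0.4742, -0.0634, 0.2246]
orientation: [0.992, -0.127, 0.002, 0.001]
ft_force: [-0.3, 0.5, 0.5]
finger_gap: -0.0001
gripper_force: 0.0
11.6 lathe mm [ -49.7 -102.2  224.6] F [-0.4  0.4  0.5] gap -0.0001
red [162.5  32.7] 1010 f,a [0.289 0.242] knob mm [ 54.1 -43.6 186.8]
shift [0.0095 0.0237 0.0993] turn [-0.    -0.003  0.   ]
```

View pics/w3.png

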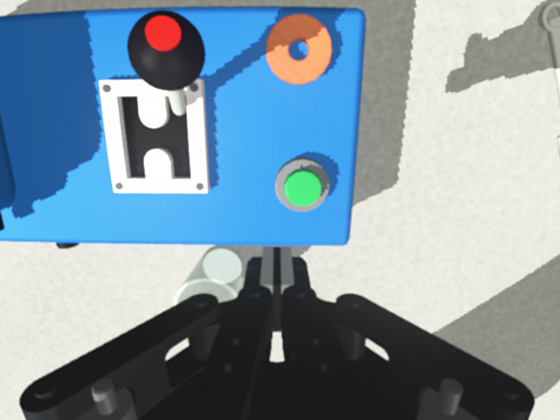

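The lever stands home in third: stick at (178,100), knob at (167,50), tilt 0.29. The button is at (302,188), so I'll refine its position and go over it.

```bash
python3 - <<'E'
from h import *
s=read_state();c=read_camera('wrist')
T=np.eye(4);T[:3,:3]=R.from_quat(s['orientation']).as_matrix();T[:3,3]=s['eef_pos'];T=T@np.array(c['T_tool_cam'])
print(hit(c,(302.5,188.5),.108,T),lathe(P,[-.04,-.125,.108]))
E
python3 -m creep '[{"tx":0.009,"ty":0.024,"tz":0.05,"rx":0,"ry":0,"rz":0},{"tx":0.009,"ty":0.024,"tz":0.09,"rx":0,"ry":0,"rz":0},{"tx":0.009,"ty":0.024,"tz":0.104,"rx":0,"ry":0,"rz":0},{"tx":0.009,"ty":0.024,"tz":0.104,"rx":0,"ry":0,"rz":0},{"tx":0.009,"ty":0.024,"tz":0.104,"rx":0,"ry":0,"rz":0}]'
python3 -c "
from h import *
where()"
```

```text
[ 0.476301   -0.08571168  0.108     ] [[ 0.4777884  -0.08793264  0.108     ]]
clock: 12.2
eef_pos: [0.4767, -0.0867, 0.1195]
orientation: [0.992, -0.126, 0.0, 0.0]
ft_force: [-0.2, -0.2, -0.9]
finger_gap: 0.0003
gripper_force: 0.0
12.2 lathe mm [ -41.3 -124.1  119.5] F [-0.2 -0.2 -0.9] gap 0.0003
```

Both fixes agree, so I'll press.

```bash
python3 -m creep '[{"tx":0,"ty":0,"tz":0.008,"rx":0,"ry":0,"rz":0},{"tx":0,"ty":0,"tz":0.012,"rx":0,"ry":0,"rz":0},{"tx":0,"ty":0,"tz":0.015,"rx":0,"ry":0,"rz":0},{"tx":0,"ty":0,"tz":0.017,"rx":0,"ry":0,"rz":0},{"tx":0,"ty":0,"tz":0.0175,"rx":0,"ry":0,"rz":0},{"tx":0,"ty":0,"tz":0.0175,"rx":0,"ry":0,"rz":0}]'
python3 -c "
from h import *
where()"
```

```text
clock: 12.8
eef_pos: [0.4777, -0.0871, 0.1054]
orientation: [0.992, -0.126, 0.002, -0.0]
ft_force: [-7.8, 3.6, 40.0]
finger_gap: -0.0003
gripper_force: 19.9
12.8 lathe mm [ -40.3 -124.2  105.4] F [-8.4  1.5 40. ] gap -0.0003
```

Run:
```python
from h import *
where()
c=read_camera('side')
u,v=proj(c,lathe(P,[-.04,-.125,.108]))[0].astype(int)
a=c['pixels'][v-30:v+30,u-40:u+40,::-1]
w=read_camera('wrist')['pixels'][160:310,180:380,::-1]
cv2.imwrite('pics/b.png',np.vstack([cv2.resize(a,(400,300),interpolation=cv2.INTER_CUBIC),cv2.resize(w,(400,300))]))
```

```text
12.8 lathe mm [ -40.3 -124.2  105.4] F [-8.4  1.5 40. ] gap -0.0003
```

View pics/b.png

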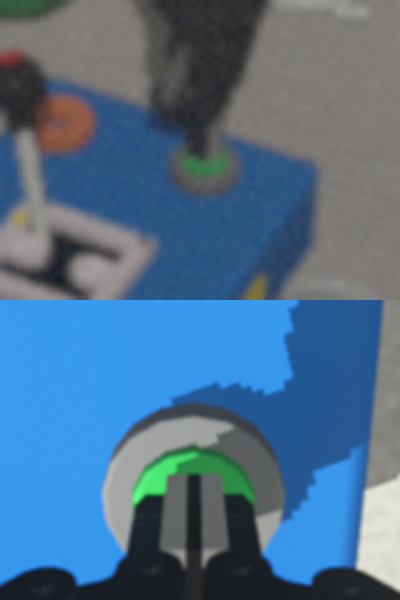

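The tips stand within the green button, which looks flush with its collar. At 40 N it has clearly bottomed, so I'll release it straight up.

```bash
python3 -m creep '[{"tx":0,"ty":0,"tz":-0.01,"rx":0,"ry":0,"rz":0},{"tx":0,"ty":0,"tz":-0.05,"rx":0,"ry":0,"rz":0},{"tx":-0.03,"ty":0,"tz":-0.1,"rx":0,"ry":0,"rz":0},{"tx":-0.05,"ty":0,"tz":-0.13,"rx":0,"ry":0,"rz":0},{"tx":-0.05,"ty":0,"tz":-0.13,"rx":0,"ry":0,"rz":0},{"tx":-0.05,"ty":0,"tz":-0.13,"rx":0,"ry":0,"rz":0},{"tx":-0.05,"ty":0,"tz":-0.13,"rx":0,"ry":0,"rz":0}]'
python3 wl.py w4
```

```text
clock: 13.6
eef_pos: [0.4274, -0.0746, 0.2311]
orientation: [0.992, -0.126, -0.0, -0.0]
ft_force: [-0.5, -0.1, -0.3]
finger_gap: 0.0003
gripper_force: 0.0
13.6 lathe mm [ -92.1 -124.8  231.1] F [-0.5 -0.2 -0.3] gap 0.0003
```

View pics/w4.png

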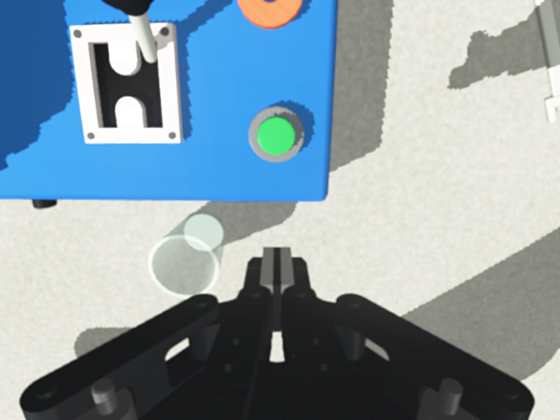

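The button at (276,136) is up again, the stick at (150,55) is in third, and the arm is clear.

```bash
python3 -c "
from station import *
print(finish_job())"
```

```text
the job is handed in; nothing more can be done
None
```

The lever is home in third (measured forward tilt about 0.29 rad) and the start button went fully down and came back up. I saw no bystander move, and the job was handed in at about 14 s, though `finish_job` returned no verdict.

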